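# Stow the rolling pin in its cradle and strap it down

## Task

We are packing the bakery van's worktop for the road. Lay the rolling pin gently down in the two V rests of its cradle and slide it along until its end is right up against the cradle's end board; then swing the stiff hinged strap over and press it down by its knob, by feel, until its rubber foot holds the pin firmly in the V rests, without slamming or straining anything, and let go. Leave the bowl, the salt box and the butter where they are.

Things in the scene. Friction and masses are not known exactly. Their poses are not given: they have to be found in the camera images.
- pin: Rolling pin: a plain straight beech dowel without handles, 45 mm in diameter, 280 mm long, about 0.3 kg, lying on the worktop at first (it can roll). Origin at the centre of the dowel, x along its axis; y and z turn as it rolls.
- cradle: Wooden cradle screwed to the worktop. Origin on the worktop, midway between its two V rests; y along the stowed pin, z up, x across towards the strap's hinge. Base board 130 mm in x, y -151 to +134 mm, 15 mm thick. Stowed, the pin's centre is at (0, 5, 57) mm, its top 79 mm above the worktop. Between the rests (y -80 to +80 mm) fingers have room beside the pin down to the base board.
- rests: The two wooden V rests, 90 degree notches opening upwards, 78 mm across, 30 mm along y, centred at y = -95 and +95 mm; V bottoms 25 mm, tops 55 mm above the worktop, mouths 60 mm wide. Origin and axes: the cradle's. The pin is to be laid down in them gently: a drop or a hard push (contact forces over 60 N) bruises the wood.
- end_board: Upright wooden end board of the cradle at its -y end: 90 mm wide in x, 12 mm thick, its top 87 mm above the worktop, its inner face at y = -135 mm of the cradle. Origin and axes are those of the cradle. The pin's flat end goes against it; pushing the pin into it with more than 30 N damages it.
- strap: Steel hold-down strap, 24 mm wide, 5 mm thick, over the +y rest. Origin on its hinge axis, y along that axis, -x along the strap to its knob: level over the stowed pin when closed; starts up, leaning back past upright. Its rubber foot is on a threaded stud set up to 4 mm higher or lower each time, not measured: it meets the pin with the strap up to 0.09 rad off level, either way; find it by feel.
- strap_knob (a point): Centre of the knob at the strap's free end: a black round crossbar, 16 mm in diameter, 40 mm long, parallel to the hinge, 107 mm from it. Can be pinched by its two ends, free to turn between the fingers, or pushed. About 7 N swings it against the hinge's friction; pressed slowly straight down with 10 to 15 N in all (12 N is right) the foot clamps the pin well.
- strap_hinge (a point): Point on the strap's hinge axis, mid-width, at (47, 95, 96) mm of the cradle. The hinge is stiff (friction 0.8 N m), stays where it is left and so keeps the clamping force once the knob is let go. The rubber foot, 18 mm across, is 47 mm from the axis, under the strap. It should bear on the pin with at least 4 N, never over 30 N; it is stiff, so press slowly.
- bowl: Pale straight-sided mixing bowl, 150 mm across, 65 mm high. Origin: centre of its underside. Bystander.
- salt_box: Round wooden salt box with its lid shut, 90 mm across, 54 mm high. Origin: centre of its underside. Bystander.
- butter: Packet of butter in foil, 65 x 100 x 38 mm. Origin: centre of its underside. Bystander.

How it is judged:
By the outcome, as a careful person would: the job done as asked, in the order asked, and still so for the second after the job is handed in, with the robot touching nothing.
It also fails if it takes over 72 s, if anything falls off the work surface, if the arm or the gripper's body presses on something with over 40 N, if the wrist force passes 120 N, or if a joint passes its speed limit or range.

## Robot

A 6-joint arm with a two-finger parallel gripper is mounted at the origin on the work surface. World frame = base frame: x ahead of the robot, y to its left, z up, the work surface at z = 0. Lengths are in mm, angles in rad, forces in N, time in s.
With the tool pointing down it reaches from about 400 to 925 mm from the base axis. Payload 12.5 kg.
Tool frame: the origin (TCP) lies midway between the tips of the shut fingers; the grasp point (between the pads) lies 19 mm behind it (env.pinch_z is the z of the grasp point in the tool frame, in mm); z points along the fingers, y is the line along which they close (so a half turn about z gives the same grasp; the last joint's range is limited). The gripper opens to 95 mm and grips with 3 to 60 N. Pads are 20 mm wide; open, the fingers measure 119 mm over their backs; the gripper's body (75 mm by 180 mm) begins 59 mm behind the grasp point.
Start: joints at [-1.214, 0.491, 1.559, -0, 1.092, -0.106], TCP at [279.059, -559.261, 214.661] pointing down, gripper open.
Joint ranges: [-3.1, 3.1], [-0.84, 2.19], [0.05, 2.79], [-1.13, 4.28], [0.06, 2.93], [-2.69, 2.69]. Speed limits (rad/s): [2.22, 2.22, 2.79, 3.14, 3.14, 3.14].

## Interface

Orientations are given as [roll, pitch, yaw] about the fixed x, y, z axes, in that order (R = Rz(yaw) Ry(pitch) Rx(roll)).
In Python, from cell import env, eyes gives the robot as it stands.
- The arm moves only by the shell command python3 -m inch 'ROWS'. ROWS is JSON, a list of rows, each a list of 3 entries, a list of its own where there are three numbers: the shift along the tool's x, y, z in units of 60 mm (1.0 is 60 mm), then the turn about the tool's z in units of 5 degrees (1.0 is 5 degrees), then the closure, from -1 (fully open) to 1 (shut). In form: [[[tx, ty, tz], turn, claw], ...]. A call has exactly 10 rows; each row shifts and turns the commanded pose from where the row before left it, along the tool's axes as they then stand; what a row does not reach is not made up. A row lasts 1/8 s, in which the tool goes at most 62.5 mm and 10.7 degrees, less where a joint would pass 70% of its speed; a pose out of reach is approached as far as the arm can. A call is refused whole if a number of a shift passes 1 or a number of a turn 1, either way. A call with a gripper value outside its range is refused whole. The fingers move at their own pace and stop on an object; the grip force is fixed at half the most. Time passes only in rows, so rows that do not move let the fingers close, or fill a call up. It gives the time, the measured TCP pose, the force, the opening and the grip force at its end, in the units of the state.
- env.state(): the state, without advancing time (a new reading comes with each control period).
- eyes.read_camera(name): name is "scene" or "top" or "wrist"; returns a dict with "pixels" (420x560x3 uint8, red, green, blue), "fx", "fy", "cx", "cy" (pixels), "extrinsics" (4x4, takes a point from world to camera coordinates). Camera axes: x right, y down, z forward; pixel columns grow to the right and rows downward; lengths in mm; the calibration is good to about 2 mm. The wrist camera is an equidistant fisheye: a pixel r from the principal point sees the ray r / f radians off the axis. A picture is of the moment at which its call begins. There is no depth.
- env.job_done(): hands the job in; it is judged then, once.
Trained networks look in a picture, given as the dict that the camera call returned (one of the last four; its "shot" number tells which), for a name from the list of things; names that differ only in an ending like _2 or _b are one class to them, and where a whole thing is asked for, a point or a joint stands for the part that bears it (a point fixed in the world has none). Each returns a list of dicts, best first, with "score" (0 to 1); they miss things now and then, are a little off and sometimes report something else, mostly with a low value. They report only what shows in the picture. A call takes as long as a camera call.
- eyes.boxes_of(name, picture): "centre" ([row, column] in pixels, amid what is visible of it).
- eyes.cut_out(name, picture): "mask" (420x560 bool, what is visible of it) and "centre" ([row, column] in pixels, amid what is visible of it).
- eyes.spot_point(name, picture): "centre" ([row, column] in pixels: a listed point, or the origin of a listed thing).
The state is a dict: "t": time; "joints": joint angles; "qvel": joint speeds; "tau": joint torques, N m; "eef_pos": TCP position; "tcp_rot": TCP orientation; "ft_force": force on the tool from outside, world axes, zero at the start; "moment": the same for the moment, N m; "opening": opening from 0.0 (shut) to 1.0 (fully open); "grip_force": force on a finger pad.
Only numpy, scipy, OpenCV 4.12 (cv2) and the standard library are available. Lean on these libraries where they do the work, as an engineer would, in place of code of your own. Each camera call takes 0.05 s, during which the arm holds its last target. There are 200 camera calls.

## Working session

There is one attempt and no reset: what is moved stays moved. The work goes in short steps, Python scripts to look and compute and a shell command to move; the robot and the scene stay as the last step left them, time stands still between calls to the robot, and variables do not carry over. Pictures are saved under pics/ and viewed, at most 10 in all, crops included, and the job is handed in when it is done.

```bash
ls; mkdir -p pics; cat > h.py <<'E'
import numpy as np, cv2
from cell import env, eyes
def ray(p,rc):
    E=np.array(p["extrinsics"]);R,t=E[:3,:3],E[:3,3]
    x=(rc[1]-p["cx"])/p["fx"];y=(rc[0]-p["cy"])/p["fy"]
    if p.get("_n")=="wrist":
        th=np.hypot(x,y);d=np.array([x/th*np.sin(th),y/th*np.sin(th),np.cos(th)]) if th>1e-9 else np.array([0,0,1.])
    else: d=np.array([x,y,1.])
    d=R.T@d;return -R.T@t,d/np.linalg.norm(d)
def atz(p,rc,z):
    o,d=ray(p,rc);return o+d*(z-o[2])/d[2]
def tri(rs):
    A=np.zeros((3,3));b=np.zeros(3)
    for o,d in rs:
        P=np.eye(3)-np.outer(d,d);A+=P;b+=P@o
    x=np.linalg.solve(A,b)
    return x,[float(np.linalg.norm((np.eye(3)-np.outer(d,d))@(x-o))) for o,d in rs]
def shot(n):
    p=eyes.read_camera(n);p["_n"]=n;return p
def save(p,f): cv2.imwrite("pics/"+f,p["pixels"][:,:,::-1])
E
python3 - <<'E'
from h import *
np.set_printoptions(precision=1,suppress=True)
print(env.pinch_z,env.state())
P={n:shot(n) for n in("scene","top","wrist")}
for n,p in P.items():
    save(p,n+"0.png"); print(n,p["fx"],ray(p,(p["cy"],p["cx"])))
    for k in("pin","cradle","rests","end_board","strap","strap_knob","strap_hinge","bowl","salt_box","butter"):
        r=eyes.spot_point(k,p); 
        if r: print(n,k,[(round(a["score"],2),np.array(a["centre"])) for a in r[:2]],atz(p,r[0]["centre"],0))
cv2.imwrite("pics/both0.png",cv2.resize(np.vstack([P["scene"]["pixels"],P["top"]["pixels"]])[:,:,::-1],None,fx=.71,fy=.71))
E
```

```text
pics
-18.8 {'t': 0.0, 'joints': array([-1.2,  0.5,  1.6, -0. ,  1.1, -0.1]), 'qvel': array([ 0., -0., -0.,  0., -0., -0.]), 'tau': array([  0. , -61.3, -25.8,   0.1,   0. ,  -0. ]), 'eef_pos': array([ 278.9, -559. ,  214.1]), 'tcp_rot': array([-3.1, -0. ,  0.5]), 'ft_force': array([ 0.1, -0. ,  0.7]), 'moment': array([ 0. , -0.1, -0. ]), 'grip_force': 0.0, 'opening': 1.0010745495512525}
scene 453.0936728301403 (array([1031.8, -511.9,  576.6]), array([-0.5,  0.6, -0.6]))
scene pin [(0.9, array([191. , 275.4]))] [483.4 179.2   0. ]
scene cradle [(0.68, array([286.4, 151.2]))] [ 506.4 -199.8    0. ]
scene rests [(0.19, array([228.6, 202.7]))] [456.1 -26.7   0. ]
scene strap [(0.76, array([228.4, 202. ]))] [454.5 -27.2   0. ]
scene strap_knob [(0.82, array([180.4, 209.3])), (0.49, array([279.7, 332.6]))] [331.5 114.6   0. ]
scene strap_hinge [(0.77, array([227.7, 203.7]))] [455.5 -23.3   0. ]
scene bowl [(0.58, array([226.6, 375. ]))] [728.8 205.3   0. ]
scene salt_box [(0.98, array([278.6, 328.1])), (0.66, array([228.6, 372.6]))] [737.8  14.1   0. ]
scene butter [(0.59, array([332.9, 259.5]))] [ 720.8 -157.1    0. ]
top 417.4310526836902 (array([463.1,  46.3, 747.6]), array([ 0.2, -0. , -1. ]))
top pin [(0.97, array([267.6, 204.7]))] [504.2 165.4   0. ]
top cradle [(0.62, array([258.4, 410.5]))] [ 513.4 -202.2    0. ]
top strap [(0.73, array([230.3, 369.7]))] [ 565.5 -132.     0. ]
top strap_knob [(0.66, array([205.8, 378.9]))] [ 610.4 -151.7    0. ]
top strap_hinge [(0.61, array([236.7, 365.7]))] [ 554. -124.    0.]
top bowl [(0.98, array([149.8, 189.9]))] [723.4 195.8   0. ]
top salt_box [(0.93, array([135.8, 282.3]))] [748.3  22.4   0. ]
top butter [(0.98, array([149.8, 376.8]))] [ 717.8 -154.8    0. ]
wrist 325.19226210127806 (array([ 342. , -528.2,  383.7]), array([-0.2, -0.1, -1. ]))
```

View pics/both0.png

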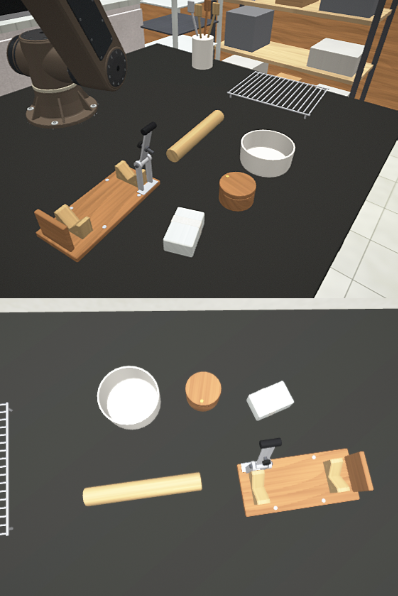

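```bash
python3 - <<'E'
from h import *
np.set_printoptions(precision=1,suppress=True)
S,T=shot("scene"),shot("top")
for k in("pin","cradle","strap","strap_knob","strap_hinge","rests","end_board"):
    a,b=eyes.spot_point(k,S),eyes.spot_point(k,T)
    if a and b: print(k,*tri([ray(S,a[0]["centre"]),ray(T,b[0]["centre"])]))
for k in ("pin","cradle","strap","end_board","rests"):
  for n,p in(("S",S),("T",T)):
    m=eyes.cut_out(k,p)
    for q in m[:2]:
        if q["score"]<.3: continue
        c=cv2.findContours(q["mask"].astype(np.uint8),0,2)[0];c=max(c,key=len)
        r=cv2.minAreaRect(c);bx=cv2.boxPoints(r)
        print(k,n,round(q["score"],2),q["mask"].sum(),r)
        if k=="pin": print([atz(p,(v,u),22.5) for u,v in bx])
        if k=="cradle": print([atz(p,(v,u),15) for u,v in bx])
E
```

```text
pin [499.1 162.4  16.3] [2.336953820497842, 2.336953820497865]
cradle [ 507.5 -204.2   -4.2] [0.09075995991658824, 0.09075995991650951]
strap [ 546.7 -107.2   93. ] [1.4337699129004846, 1.4337699129003272]
strap_knob [574.1 -99.  199.8] [0.2201480587782945, 0.22014805877831084]
pin S 0.55 1893 ((274.44482421875, 189.93792724609375), (21.425735473632812, 98.74107360839844), 48.366458892822266)
[array([489. ,  23.1,  22.5]), array([438.5, 354.4,  22.5]), array([513.9, 309.2,  22.5]), array([547.6,   1.9,  22.5])]
pin T 0.58 4370 ((198.77383422851562, 268.8482971191406), (27.331329345703125, 168.4943389892578), 81.57302856445312)
[array([505.9, 318. ,  22.5]), array([543. ,  31.3,  22.5]), array([496.2,  25.4,  22.5]), array([460.3, 308.9,  22.5])]
cradle S 0.62 11956 ((152.88177490234375, 275.520751953125), (93.29610443115234, 229.96214294433594), 52.33860397338867)
[array([ 412.7, -360.8,   15. ]), array([321.2, 147. ,  15. ]), array([606.5,  16.2,  15. ]), array([ 602.9, -379.3,   15. ])]
cradle T 0.89 14081 ((427.6947021484375, 243.350830078125), (104.4497299194336, 186.182723999023
[... 172 characters left out ...]
4.62701416015625, 201.26705932617188), (22.8978271484375, 60.01924514770508), 4.635463237762451)
strap T 0.95 919 ((377.84967041015625, 218.47686767578125), (31.77995491027832, 47.36581802368164), 8.746162414550781)
end_board S 0.94 1595 ((76.07255554199219, 323.595947265625), (74.82280731201172, 29.258899688720703), 32.347442626953125)
end_board T 0.72 1616 ((504.4498291015625, 245.2882080078125), (57.30930709838867, 30.2423095703125), 76.67547607421875)
rests S 0.78 2147 ((102.45283508300781, 311.08489990234375), (58.95704650878906, 31.566787719726562), 29.054607391357422)
rests T 0.92 2175 ((473.1048583984375, 249.9459228515625), (48.384559631347656, 27.94279670715332), 76.75948333740234)
```

Both views agree: the pin lies at about top (399,267)/full-res (199,269). The cradle is to its right in the top view, with the end board at -y and the strap raised at the +y end on the +x side. I'll move up over the cradle next for wrist views.

```bash
cat > plan.py <<'E'
import sys
from h import *
from scipy.spatial.transform import Rotation as Ro
def plan(x,y,z,yaw,n,turn_rows=None,start=None):
    s=env.state();p=np.array(s["eef_pos"]) if start is None else np.array(start[:3]);r=np.array(s["tcp_rot"]);y0=r[2] if start is None else start[3]
    tot=-np.degrees((yaw-y0+np.pi)%(2*np.pi)-np.pi)/5
    step=(np.array([x,y,z])-p)/n/60;rows=[]
    for i in range(n):
        yy=y0+(yaw-y0)*i/n;c,q=np.cos(yy),np.sin(yy)
        rows.append([round(float(v),2) for v in(c*step[0]+q*step[1],q*step[0]-c*step[1],-step[2],tot/n)])
    return rows
if __name__=="__main__":
    a=list(map(float,sys.argv[1:6]))
    s=env.state();print(np.round(s["eef_pos"],1),np.round(s["tcp_rot"],3),np.round(s["ft_force"],1),round(s["t"],2))
    for r in plan(*a[:4],int(a[4])):print(r)
E
python3 plan.py 430 -160 400 1.65 15
```

```text
[ 279.  -559.3  214.6] [3.142 0.    0.463] [ 0.   1.5 -0.5] 2.95
[0.35, -0.32, -0.21, -0.91]
[0.37, -0.29, -0.21, -0.91]
[0.39, -0.26, -0.21, -0.91]
[0.41, -0.23, -0.21, -0.91]
[0.43, -0.2, -0.21, -0.91]
[0.45, -0.16, -0.21, -0.91]
[0.46, -0.13, -0.21, -0.91]
[0.47, -0.09, -0.21, -0.91]
[0.47, -0.05, -0.21, -0.91]
[0.47, -0.02, -0.21, -0.91]
[0.47, 0.02, -0.21, -0.91]
[0.47, 0.06, -0.21, -0.91]
[0.46, 0.1, -0.21, -0.91]
[0.46, 0.13, -0.21, -0.91]
[0.44, 0.17, -0.21, -0.91]
```

```bash
python3 -m inch '[[[0.35,-0.32,-0.4],-0.91,-1],[[0.37,-0.29,-0.4],-0.91,-1],[[0.39,-0.26,-0.4],-0.91,-1],[[0.41,-0.23,-0.4],-0.91,-1],[[0.43,-0.2,-0.4],-0.91,-1],[[0.45,-0.16,-0.3],-0.91,-1],[[0.46,-0.13,-0.3],-0.91,-1],[[0.47,-0.09,-0.2],-0.91,-1],[[0.47,-0.05,-0.2],-0.91,-1],[[0.47,-0.02,-0.1],-0.91,-1]]'
python3 - <<'E'
from h import *
np.set_printoptions(precision=1,suppress=True)
p=shot("wrist");save(p,"w1.png");print(p["extrinsics"],p["cx"],p["cy"])
for k in("cradle","rests","strap_knob","strap_hinge","end_board","pin"):
    r=eyes.spot_point(k,p)
    if r: print(k,round(r[0]["score"],2),np.array(r[0]["centre"]),atz(p,r[0]["centre"],0))
E
python3 plan.py 430 -160 400 1.68 5
```

```text
t: 4.2
eef_pos: [379.7, -292.6, 401.4]
tcp_rot: [3.141, 0.001, 1.26]
ft_force: [-0.1, -0.4, 0.2]
opening: 1.0
grip_force: 0.0
[[   1.    -0.3    0.  -451.7]
 [  -0.3   -0.9    0.3 -232.4]
 [  -0.1   -0.2   -1.   529.3]
 [   0.     0.     0.     1. ]] 277.65047588900893 207.7260505059813
cradle 0.81 [ 97.5 335. ] [ 512.5 -208.7    0. ]
strap_hinge 0.73 [ 22.4 345.1] [574.3 -80.6   0. ]
[ 379.2 -294.2  400.3] [-3.141 -0.     1.255] [-1.   0.4  0.5] 4.55
[0.48, 0.02, 0.0, -0.97]
[0.47, 0.06, 0.0, -0.97]
[0.47, 0.1, 0.0, -0.97]
[0.46, 0.14, 0.0, -0.97]
[0.44, 0.18, 0.0, -0.97]
```

View pics/w1.png

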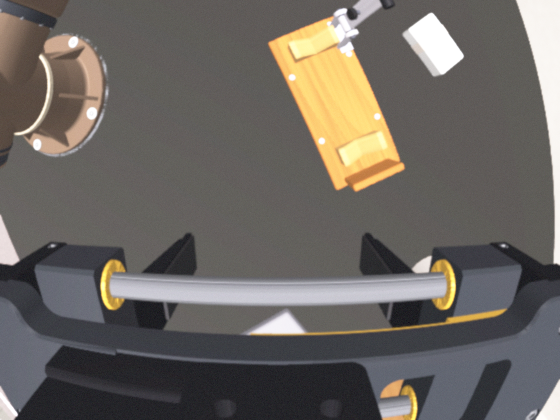

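The wrist view shows the cradle with the end board at (370,178), V rests at (315,42) and (360,148), and the hinge at about (343,30).

```bash
python3 plan.py 520 -270 400 1.68 5 | sed -n 2,6p
```

```text
[0.22, 0.42, 0.0, -0.97]
[0.19, 0.44, 0.0, -0.97]
[0.15, 0.45, 0.0, -0.97]
[0.11, 0.46, 0.0, -0.97]
[0.07, 0.47, 0.0, -0.97]
```

```bash
python3 -m inch '[[[0.22,0.42,0],-0.97,-1],[[0.19,0.44,0],-0.97,-1],[[0.15,0.45,0],-0.97,-1],[[0.11,0.46,0],-0.97,-1],[[0.07,0.47,0],-0.97,-1],[[0,0,0],0,-1],[[0,0,0],0,-1],[[0,0,0],0,-1],[[0,0,0],0,-1],[[0,0,0],0,-1]]'
python3 - <<'E'
from h import *
import pickle
p=shot("wrist");save(p,"w2.png");pickle.dump(p,open("w2.pkl","wb"))
t=shot("top");pickle.dump(t,open("t2.pkl","wb"))
for k in("cradle","rests","strap_knob","strap_hinge","end_board","pin"):
    r=eyes.spot_point(k,p)
    if r: print(k,round(r[0]["score"],2),np.array(r[0]["centre"]),atz(p,r[0]["centre"],0),atz(p,r[0]["centre"],96))
E
python3 plan.py 510 70 330 1.698 10
```

```text
t: 5.8
eef_pos: [519.5, -268.9, 400.9]
tcp_rot: [3.141, 0.0, 1.68]
ft_force: [0.1, -0.0, 0.0]
opening: 1.0
grip_force: 0.0
cradle 0.64 [126.  275.6] [ 508.57276617 -201.16000133    0.        ] [ 509.16910051 -200.8776203    96.        ]
strap_knob 0.8 [ 52.  337.1] [ 6.01026568e+02 -5.52202772e+01 -1.13686838e-13] [586.06402543 -79.49781878  96.        ]
strap_hinge 0.87 [ 63.4 309.8] [555.45901975 -83.45767023   0.        ] [ 548.16495435 -102.98319387   96.        ]
[ 519.8 -268.7  400.6] [3.142 0.    1.68 ] [ 0.4  0.4 -0. ] 6.2
[0.56, 0.05, 0.12, -0.02]
[0.56, 0.05, 0.12, -0.02]
[0.56, 0.05, 0.12, -0.02]
[0.56, 0.05, 0.12, -0.02]
[0.56, 0.05, 0.12, -0.02]
[0.56, 0.05, 0.12, -0.02]
[0.56, 0.05, 0.12, -0.02]
[0.56, 0.05, 0.12, -0.02]
[0.56, 0.05, 0.12, -0.02]
[0.56, 0.05, 0.12, -0.02]
```

View pics/w2.png

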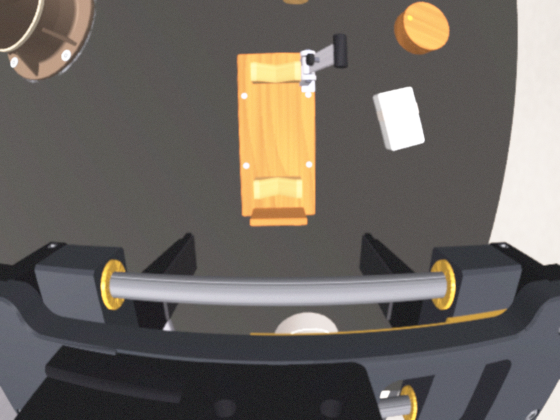

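The cradle's board edges run from (239,54) to (315,214). The hinge is at (308,65) and the knob at (340,50), leaning back.

```bash
python3 -m inch '[[[0.56,0.05,0.12],0,-1],[[0.56,0.05,0.12],0,-1],[[0.56,0.05,0.12],0,-1],[[0.56,0.05,0.12],0,-1],[[0.56,0.05,0.12],0,-1],[[0.56,0.05,0.12],0,-1],[[0.56,0.05,0.12],0,-1],[[0.56,0.05,0.12],0,-1],[[0.56,0.05,0.12],-0.1,-1],[[0.56,0.05,0.12],-0.1,-1]]'
cat > fit.py <<'E'
from h import *
import pickle
from scipy.optimize import minimize
def proj(p,X):
    E=np.array(p["extrinsics"]);c=X@E[:3,:3].T+E[:3,3]
    if p["_n"]=="wrist":
        r=np.hypot(c[:,0],c[:,1]);th=np.arctan2(r,c[:,2]);k=th/np.maximum(r,1e-9);u,v=c[:,0]*k,c[:,1]*k
    else:u,v=c[:,0]/c[:,2],c[:,1]/c[:,2]
    return np.c_[u*p["fx"]+p["cx"],v*p["fy"]+p["cy"]]
def hull(p,X,S=8):
    m=np.zeros((420*2,560*2),np.uint8);h=cv2.convexHull(proj(p,X).astype(np.float32))
    cv2.fillConvexPoly(m,np.round(h*2*16+16).astype(np.int32),1,shift=4);return m
def box(x0,x1,y0,y1,z0,z1,n=6):
    g=np.array([(x,y,z) for x in(x0,x1) for y in np.linspace(y0,y1,n*2) for z in(z0,z1)]+[(x,y,z) for x in np.linspace(x0,x1,n) for y in (y0,y1) for z in(z0,z1)]);return g
def wood(p):
    h=cv2.cvtColor(p["pixels"],cv2.COLOR_RGB2HSV);m=((h[:,:,0]<28)&(h[:,:,1]>55)&(h[:,:,2]>70)).astype(np.uint8)
    m=cv2.morphologyEx(m,cv2.MORPH_CLOSE,np.ones((9,9)));return m
def blob(p,rc,mask=None):
    m=wood(p);n,l=cv2.connectedComponents(m);k=l[int(rc[0]),int(rc[1])]
    return cv2.resize((l==k).astype(np.uint8) if k else m*0,None,fx=2,fy=2,interpolation=0)
def fit(views,parts,x0,st):
    def cost(q):
        c,s=np.cos(q[2]),np.sin(q[2]);R=np.array([[c,-s,0],[s,c,0],[0,0,1]]);f=0
        for p,m,ig in views:
            M=np.zeros_like(m)
            for X in parts: M|=hull(p,X@R.T+[q[0],q[1],0])
            f+=((M!=m)&(ig==0)).sum()/m.sum()
        return f
    best=None
    for k in range(3):
        s0=np.vstack([x0]+[np.array(x0)+np.eye(3)[i]*st[i]*(-1)**k for i in range(3)])
        r=minimize(cost,x0,method="Nelder-Mead",options=dict(initial_simplex=s0,xatol=.02,fatol=1e-5));x0=r.x
    return r.x,r.fun
E
python3 - <<'E'
from fit import *
np.set_printoptions(precision=3,suppress=True)
p=shot("wrist");pickle.dump(p,open("w3.pkl","wb"))
s=shot("scene");pickle.dump(s,open("s3.pkl","wb"));t=pickle.load(open("t2.pkl","rb"));w2=pickle.load(open("w2.pkl","rb"))
parts=[box(-65,65,-151,134,0,15),box(-45,45,-147,-135,0,87),box(-39,39,-110,-80,15,55),box(-39,39,80,110,15,55)]
def ig(p,x,y):
    X=np.array([[a,b,c] for a in(x-30,x+110) for b in(y-35,y+40) for c in(12,235)],float);return hull(p,X)
def mk(p,rc):return (p,blob(p,rc),ig(p,548,-103))
vs=[mk(w2,(126,275)),mk(t,(258,425))]
for v in (vs[:1],vs[1:],vs): print("cradle",fit(v,parts,[508,-205,.11],[5,5,.03]))
th=np.linspace(0,2*np.pi,24,endpoint=False)
cyl=[np.array([(x,22.5*np.cos(a),22.5+22.5*np.sin(a)) for x in(-140,140) for a in th])]
vp=[]
for q in (p,t,s):
    g=proj(q,np.array([[500,170,40.]]))[0];m=blob(q,(g[1],g[0]));print(g,m.sum());vp.append((q,m,m*0))
for v in ([vp[0]],[vp[1]],[vp[2]],vp): print("pin",fit(v,cyl,[501,171,1.70],[5,5,.03]))
print([ (q["_n"],tuple(np.round(eyes.spot_point("pin",q)[0]["centre"]))) for q in(p,)])
save(p,"w3.png")
E
```

```text
t: 7.45
eef_pos: [512.6, 69.6, 328.5]
tcp_rot: [3.141, 0.0, 1.698]
ft_force: [0.9, 0.0, -1.0]
opening: 1.0
grip_force: 0.0
cradle (array([ 509.533, -206.958,    0.131]), np.float64(0.020261845386533667))
cradle (array([ 512.357, -204.158,    0.128]), np.float64(0.00946029776674938))
cradle (array([ 511.664, -205.404,    0.13 ]), np.float64(0.04827967689337451))
[277.789 103.072] 25260
[198.145 268.951] 18072
[278.755 180.364] 8032
pin (array([500.694, 164.445,   1.688]), np.float64(0.05823436262866192))
pin (array([502.588, 166.101,   1.69 ]), np.float64(0.022742363877822046))
pin (array([499.79 , 166.41 ,   1.693]), np.float64(0.0262699203187251))
pin (array([501.146, 165.675,   1.689]), np.float64(0.17229407784538803))
[('wrist', (np.float64(103.0), np.float64(282.0)))]
```

```bash
python3 -m inch '[[[0.24,0,0.6],0.1,-1],[[0.24,0,0.6],0,-1],[[0.24,0,0.6],0,-1],[[0.24,0,0.6],0,-1],[[0.24,0,0.6],0,-1],[[0,0,0.6],0,-1],[[0,0,0.6],0,-1],[[0,0,0.5],0,-1],[[0,0,0.4],0,-1],[[0,0,0.2],0,-1]]'; python3 plan.py 504 141 5 1.689 1
```

```text
t: 8.85
eef_pos: [504.3, 139.1, 9.7]
tcp_rot: [-3.141, 0.0, 1.688]
ft_force: [-0.3, 0.0, 0.1]
opening: 0.998
grip_force: 0.0
[504.3 139.1   9.7] [-3.141  0.     1.688] [-0.3  0.   0.1] 8.85
[0.03, -0.0, 0.08, -0.01]
```

```bash
python3 -m inch '[[[0.03,0,0.08],0,-1],[[0,0,0],0,1],[[0,0,0],0,1],[[0,0,0],0,1],[[0,0,0],0,1],[[0,0,0],0,1],[[0,0,0],0,1],[[0,0,0],0,1],[[0,0,0],0,1],[[0,0,0],0,1]]'
```

```text
t: 10.1
eef_pos: [503.8, 141.7, 5.8]
tcp_rot: [-3.142, 0.0, 1.689]
ft_force: [-0.8, 0.0, 3.6]
opening: 0.469
grip_force: 30.0
```

```bash
python3 -m inch '[[[0,0,-0.15],0,1],[[0,0,-0.4],0,1],[[0,0,-0.6],0,1],[[0,0,-0.6],0,1],[[0,0,-0.6],0,1],[[0,0,-0.5],0,1],[[-0.3,-0.03,-0.2],0,1],[[-0.4,-0.04,0],0,1],[[-0.5,-0.05,0],0,1],[[-0.5,-0.05,0],0,1]]'; python3 plan.py 512.4 -213.3 190 1.701 9
```

```text
t: 11.35
eef_pos: [505.1, 37.5, 188.3]
tcp_rot: [-3.14, 0.0, 1.689]
ft_force: [0.2, 0.3, -2.5]
opening: 0.468
grip_force: 30.0
[505.1  37.5 188.3] [-3.14   0.     1.689] [ 0.2  0.3 -2.5] 11.35
[-0.46, -0.04, -0.0, -0.02]
[-0.46, -0.04, -0.0, -0.02]
[-0.46, -0.04, -0.0, -0.02]
[-0.46, -0.04, -0.0, -0.02]
[-0.46, -0.04, -0.0, -0.02]
[-0.46, -0.04, -0.0, -0.02]
[-0.46, -0.05, -0.0, -0.02]
[-0.46, -0.05, -0.0, -0.02]
[-0.46, -0.05, -0.0, -0.02]
```

```bash
python3 -m inch '[[[-0.5,-0.05,0],-0.02,1],[[-0.5,-0.05,0],-0.02,1],[[-0.5,-0.05,0],-0.02,1],[[-0.5,-0.05,0],-0.02,1],[[-0.5,-0.05,0],-0.02,1],[[-0.5,-0.05,0],-0.02,1],[[-0.5,-0.05,0],-0.02,1],[[-0.4,-0.04,0],0,1],[[-0.2,-0.02,0],0,1],[[-0.05,0,0],0,1]]'
python3 - <<'E'
from fit import *
np.set_printoptions(precision=3,suppress=True)
st=env.state();print(st["eef_pos"],st["tcp_rot"],st["ft_force"])
s=shot("scene");t=shot("top");save(s,"s4.png");save(t,"t4.png")
cv2.imwrite("pics/both4.png",cv2.resize(np.vstack([s["pixels"],t["pixels"]])[:,:,::-1],None,fx=.71,fy=.71))
for k in("strap_knob","strap_hinge"):
    a,b=eyes.spot_point(k,s),eyes.spot_point(k,t)
    print(k,[ (round(x[0]["score"],2),x[0]["centre"]) for x in(a,b) if x]); 
    if a and b: print(tri([ray(s,a[0]["centre"]),ray(t,b[0]["centre"])]))
E
```

```text
t: 12.6
eef_pos: [511.8, -211.4, 188.4]
tcp_rot: [-3.141, -0.001, 1.7]
ft_force: [-0.7, 0.5, -2.9]
opening: 0.465
grip_force: 30.0
[ 511.764 -211.393  188.409] [-3.141 -0.001  1.7  ] [-0.675  0.546 -2.876]
strap_knob [(0.98, [182.9, 207.3]), (0.79, [200.6, 378.1])]
(array([ 575.917, -102.556,  196.06 ]), [4.579187881510075, 4.57918788151005])
strap_hinge [(0.28, [279.4, 328.4]), (0.8, [236.4, 365.2])]
(array([651.223, -62.811,  22.806]), [113.76378303381158, 113.76378303381138])
```

View pics/both4.png

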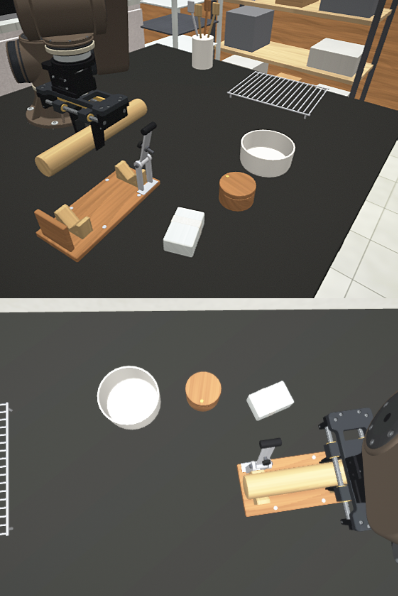

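The pin hangs level over the cradle and lined up with it; the strap is still leaning back. Lowering now.

```bash
python3 -m inch '[[[0,0.01,0.15],0,1],[[0,0,0.35],0,1],[[0,0,0.45],0,1],[[0,0,0.45],0,1],[[0,0,0.4],0,1],[[0,0,0.25],0,1],[[0,0,0.15],0,1],[[0,0,0.1],0,1],[[0,0,0.05],0,1],[[0,0,0.03],0,1]]'
```

```text
t: 14.15
eef_pos: [513.0, -210.9, 46.3]
tcp_rot: [3.141, 0.0, 1.701]
ft_force: [-0.3, 0.4, -2.5]
opening: 0.468
grip_force: 30.0
```

```bash
python3 -c "
from h import env
s=env.state();print(s['eef_pos'],s['ft_force'],s['moment'],s['tcp_rot'])"
```

```text
[ 513.01640621 -210.89015119   46.27298098] [-0.30352792  0.44279871 -2.50994396] [-0.12273643 -0.08931957 -0.01488604] [3.14106716e+00 4.66673711e-04 1.70113268e+00]
```

```bash
python3 -m inch '[[[0,0,0.01],0,1],[[0,0,0.01],0,1],[[0,0,0.01],0,1],[[0,0,0.01],0,1],[[0,0,0.01],0,1],[[0,0,0.01],0,1],[[0,0,0.01],0,1],[[0,0,0.01],0,1],[[0,0,0],0,1],[[0,0,0],0,1]]'
```

```text
t: 15.4
eef_pos: [512.8, -210.8, 41.6]
tcp_rot: [3.141, 0.0, 1.701]
ft_force: [-3.3, 1.5, 6.2]
opening: 0.468
grip_force: 30.0
```

```bash
python3 -m inch '[[[-0.01,0,0],0,1],[[-0.02,0,0],0,1],[[-0.02,0,0],0,1],[[-0.02,0,0],0,1],[[-0.02,0,0],0,1],[[-0.02,0,0],0,1],[[-0.02,0,0],0,1],[[-0.02,0,0],0,1],[[-0.01,0,0],0,1],[[0,0,0],0,1]]'
```

```text
t: 16.65
eef_pos: [513.1, -219.8, 40.7]
tcp_rot: [-3.139, -0.002, 1.701]
ft_force: [-5.6, 3.4, 1.5]
opening: 0.464
grip_force: 30.0
```

```bash
python3 -m inch '[[[-0.01,-0.01,0],0,1],[[-0.01,0,0],0,1],[[-0.01,0,0],0,1],[[-0.01,0,0],0,1],[[-0.01,0,0],0,1],[[0,0,0],0,1],[[0,0,0],0,1],[[0,0,0],0,1],[[0,0,0],0,1],[[0,0,0],0,1]]'
```

```text
t: 17.9
eef_pos: [513.9, -223.4, 41.2]
tcp_rot: [3.142, 0.0, 1.701]
ft_force: [1.0, 0.8, -2.8]
opening: 0.467
grip_force: 30.0
```

```bash
python3 -m inch '[[[0,0,0.01],0,1],[[0,0,0.01],0,1],[[0,0,0.01],0,1],[[0,0,0],0,1],[[0,0,0],0,1],[[0,0,0],0,1],[[0,0,0],0,1],[[0,0,0],0,1],[[0,0,0],0,1],[[0,0,0],0,1]]'
```

```text
t: 19.15
eef_pos: [513.9, -223.4, 40.9]
tcp_rot: [3.141, 0.001, 1.701]
ft_force: [-5.7, 2.8, 17.2]
opening: 0.467
grip_force: 30.0
```

```bash
python3 -m inch '[[[0,-0.01,-0.01],0,1],[[0,0,-0.01],0,1],[[-0.01,0,0],0,1],[[0,0,0],0,1],[[-0.01,0,0],0,1],[[0,0,0],0,1],[[-0.01,0,0],0,1],[[0,0,0],0,1],[[0,0,0],0,1],[[0,0,0],0,1]]'
```

```text
t: 20.4
eef_pos: [513.3, -224.4, 40.5]
tcp_rot: [-3.141, -0.001, 1.701]
ft_force: [2.0, 7.6, -1.3]
opening: 0.47
grip_force: 30.0
```

```bash
python3 -m inch '[[[-0.01,0,0],0,1],[[0,0,0],0,1],[[0,0,0],0,1],[[0,0,0],0,1],[[0,0,0.005],0,1],[[0,0,0],0,1],[[0,0,0],0,1],[[0,0,0],0,1],[[0,0,0],0,1],[[0,0,0],0,1]]'; python3 plan.py 513 -224 40 1.701 1|head -1
```

```text
t: 21.65
eef_pos: [513.3, -224.4, 40.4]
tcp_rot: [-3.141, -0.002, 1.701]
ft_force: [1.0, 13.1, 3.0]
opening: 0.47
grip_force: 30.0
[ 513.3 -224.4   40.4] [-3.141e+00 -2.000e-03  1.701e+00] [ 1.  13.1  3. ] 21.65
```

```bash
python3 -m inch '[[[0,0,0],0,-1],[[0,0,0],0,-1],[[0,0,0],0,-1],[[0,0,0],0,-1],[[0,0,-0.1],0,-1],[[0,0,-0.4],0,-1],[[0,0,-0.6],0,-1],[[0,0,-0.6],0,-1],[[0,0,-0.6],0,-1],[[0,0,-0.6],0,-1]]'
python3 - <<'E'
from fit import *
np.set_printoptions(precision=3,suppress=True)
w=shot("wrist");t=shot("top");s=shot("scene")
cv2.imwrite("pics/both5.png",cv2.resize(np.vstack([s["pixels"],t["pixels"]])[:,:,::-1],None,fx=.71,fy=.71))
a,b=eyes.spot_point("strap_knob",s),eyes.spot_point("strap_knob",t)
if a and b: print(tri([ray(s,a[0]["centre"]),ray(t,b[0]["centre"])]))
E
python3 plan.py 573.5 -101.5 240 0.13 18
```

```text
t: 22.9
eef_pos: [513.4, -225.8, 216.0]
tcp_rot: [3.141, 0.0, 1.701]
ft_force: [0.0, 0.4, 0.4]
opening: 1.001
grip_force: 0.0
(array([ 577.161, -101.579,  195.976]), [1.4787799976448295, 1.4787799976449854])
[ 513.3 -225.7  214. ] [-3.141 -0.     1.701] [-0.1 -0.3 -0.4] 23.15
[0.11, 0.07, -0.02, 1.0]
[0.11, 0.06, -0.02, 1.0]
[0.12, 0.05, -0.02, 1.0]
[0.12, 0.04, -0.02, 1.0]
[0.12, 0.03, -0.02, 1.0]
[0.13, 0.02, -0.02, 1.0]
[0.13, 0.01, -0.02, 1.0]
[0.13, -0.0, -0.02, 1.0]
[0.13, -0.01, -0.02, 1.0]
[0.13, -0.03, -0.02, 1.0]
[0.12, -0.04, -0.02, 1.0]
[0.12, -0.05, -0.02, 1.0]
[0.11, -0.06, -0.02, 1.0]
[0.11, -0.07, -0.02, 1.0]
[0.1, -0.08, -0.02, 1.0]
[0.1, -0.08, -0.02, 1.0]
[0.09, -0.09, -0.02, 1.0]
[0.08, -0.1, -0.02, 1.0]
```

View pics/both5.png

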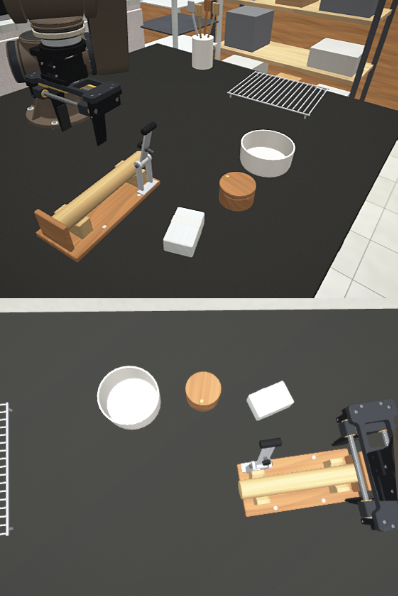

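The pin lies in both V rests with its end against the end board (scene, near (62,225)), and the strap is still up. Turning and moving to above the knob.

```bash
python3 -m inch '[[[0.11,0.07,-0.2],1,-1],[[0.11,0.06,-0.2],1,-1],[[0.12,0.05,-0.15],1,-1],[[0.12,0.04,0],1,-1],[[0.12,0.03,0],1,-1],[[0.13,0.02,0],1,-1],[[0.13,0.01,0],1,-1],[[0.13,0,0],1,-1],[[0.13,-0.01,0],1,-1],[[0.13,-0.03,0],1,-1]]' && python3 -m inch '[[[0.12,-0.04,0],1,-1],[[0.12,-0.05,0],1,-1],[[0.11,-0.06,0],1,-1],[[0.11,-0.07,0],1,-1],[[0.1,-0.08,0],1,-1],[[0.1,-0.08,0],1,-1],[[0.09,-0.09,0],1,-1],[[0.08,-0.1,0],1,-1],[[0,0,0],0,-1],[[0,0,0],0,-1]]'
python3 - <<'E'
from fit import *
np.set_printoptions(precision=3,suppress=True)
w=shot("wrist");save(w,"w6.png")
a=eyes.spot_point("strap_knob",w)
if a: print(a[0],atz(w,a[0]["centre"],199))
print(proj(w,np.array([[573.5,-101.5,199.]])))
E
python3 plan.py 574 -101.5 180 0.13 5
```

```text
t: 24.4
eef_pos: [547.6, -156.0, 245.9]
tcp_rot: [-3.139, 0.001, 0.826]
ft_force: [-0.1, 0.2, 0.4]
opening: 1.001
grip_force: 0.0
t: 25.65
eef_pos: [574.1, -101.1, 246.7]
tcp_rot: [-3.141, 0.001, 0.132]
ft_force: [-0.6, 0.5, 0.7]
opening: 1.0
grip_force: 0.0
{'centre': [230.1, 279.9], 'score': 0.88} [ 572.05  -103.289  199.   ]
[[277.65  227.845]]
[ 574.1 -101.2  247. ] [-3.142e+00  1.000e-03  1.310e-01] [0.1 0.4 0.7] 25.75
[-0.0, 0.0, 0.22, 0.0]
[-0.0, 0.0, 0.22, 0.0]
[-0.0, 0.0, 0.22, 0.0]
[-0.0, 0.0, 0.22, 0.0]
[-0.0, 0.0, 0.22, 0.0]
```

View pics/w6.png

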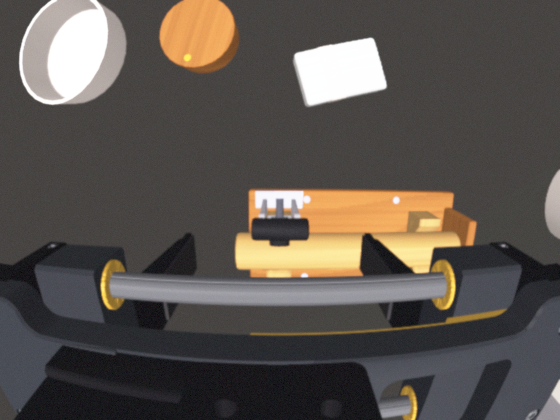

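The knob is at (280,229), centred between the fingers and close to the predicted spot. Lowering to pinch its ends.

```bash
python3 -m inch '[[[-0.01,0.01,0.22],0,-1],[[-0.01,0.01,0.3],0,-1],[[0,0,0.3],0,-1],[[0,0,0.2],0,-1],[[0,0,0.08],0,-1],[[0,0,0],0,-1],[[0,0,0],0,0.2],[[0,0,0],0,0.2],[[0,0,0],0,0.2],[[0,0,0],0,0.2]]'
```

```text
t: 27.0
eef_pos: [573.3, -102.3, 181.4]
tcp_rot: [3.141, -0.0, 0.13]
ft_force: [0.4, 0.6, 0.4]
opening: 0.637
grip_force: 0.0
```

```bash
python3 -m inch '[[[0,0,0],0,0.2],[[0,0,0],0,0.2],[[0,0,0],0,0.2],[[0,0,0],0,0.3],[[0,0,0],0,0.4],[[0,0,0],0,1],[[0,0,0],0,1],[[0,0,0],0,1],[[0,0,0],0,1],[[0,0,0],0,1]]'
```

```text
t: 28.25
eef_pos: [573.3, -102.5, 181.3]
tcp_rot: [3.141, -0.0, 0.13]
ft_force: [0.4, -5.7, 0.2]
opening: 0.421
grip_force: 30.0
```

```bash
cat > arc.py <<'E'
import sys
from h import *
a=np.radians(list(map(float,sys.argv[1:])))
x,z=-107*np.cos(a),107*np.sin(a)
for i in range(len(a)-1): print([round((x[i+1]-x[i])/60,3),0,round(-(z[i+1]-z[i])/60,3)],end=' ')
s=env.state();p=s["eef_pos"];H=np.array([545.7,-105.1]);u=np.array([np.cos(.13),np.sin(.13)])
d=(p[:2]-H)@u;h=p[2]+18.8-96;print('\nmeas',p,s["ft_force"],'x,z,r,theta',d,h,np.hypot(d,h),np.degrees(np.arctan2(h,-d)))
E
python3 arc.py 105 102 97 90 82 74 66 58 52 48
```

```text
[np.float64(-0.091), 0, np.float64(-0.022)] [np.float64(-0.153), 0, np.float64(-0.026)] [np.float64(-0.217), 0, np.float64(-0.013)] [np.float64(-0.248), 0, np.float64(0.017)] [np.float64(-0.243), 0, np.float64(0.052)] [np.float64(-0.234), 0, np.float64(0.085)] [np.float64(-0.22), 0, np.float64(0.117)] [np.float64(-0.153), 0, np.float64(0.107)] [np.float64(-0.095), 0, np.float64(0.08)] 
meas [ 573.33681384 -102.48173056  181.34499651] [ 0.38078709 -5.66561626  0.15416257] x,z,r,theta 27.743028585231524 104.14499650757 107.77688032524759 104.91653606189162
```

```bash
python3 -m inch '[[[-0.09,0.005,-0.02],0,1],[[-0.15,0,-0.03],0,1],[[-0.22,0,-0.01],0,1],[[-0.25,0,0.02],0,1],[[-0.24,0,0.05],0,1],[[-0.23,0,0.09],0,1],[[-0.22,0,0.11],0,1],[[-0.15,0,0.11],0,1],[[-0.1,0,0.08],0,1],[[0,0,0],0,1]]'; python3 arc.py 48 44 39 34 29 24 20 16 13 11
```

```text
t: 29.5
eef_pos: [474.6, -115.3, 158.7]
tcp_rot: [3.141, -0.0, 0.13]
ft_force: [-10.6, -2.1, 19.6]
opening: 0.418
grip_force: 30.0
[np.float64(-0.09), 0, np.float64(0.086)] [np.float64(-0.103), 0, np.float64(0.117)] [np.float64(-0.093), 0, np.float64(0.125)] [np.float64(-0.081), 0, np.float64(0.133)] [np.float64(-0.069), 0, np.float64(0.139)] [np.float64(-0.047), 0, np.float64(0.115)] [np.float64(-0.038), 0, np.float64(0.118)] [np.float64(-0.023), 0, np.float64(0.09)] [np.float64(-0.013), 0, np.float64(0.061)] 
meas [ 474.59143272 -115.32161323  158.73291033] [-10.58517339  -2.12813643  19.63728293] x,z,r,theta -71.83361570260472 81.53291033020861 108.66316676695621 48.61871349548625
```

```bash
python3 -m inch '[[[-0.037,0,0],0,1],[[-0.09,0,0.086],0,1],[[-0.1,0,0.117],0,1],[[-0.09,0,0.125],0,1],[[-0.08,0,0.133],0,1],[[-0.07,0,0.139],0,1],[[-0.05,0,0.115],0,1],[[-0.04,0,0.118],0,1],[[-0.02,0,0.09],0,1],[[0,0,0],0,1]]'; python3 arc.py 13 11 9 8 7
```

```text
t: 30.75
eef_pos: [439.2, -119.7, 101.9]
tcp_rot: [-3.141, 0.003, 0.13]
ft_force: [-11.4, -7.3, 2.9]
opening: 0.419
grip_force: 30.0
[np.float64(-0.013), 0, np.float64(0.061)] [np.float64(-0.011), 0, np.float64(0.061)] [np.float64(-0.005), 0, np.float64(0.031)] [np.float64(-0.004), 0, np.float64(0.031)] 
meas [ 439.1573591  -119.73469529  101.86461667] [-11.40641532  -7.31347341   2.88683495] x,z,r,theta -107.54077894797943 24.66461667261416 110.33296176730312 12.917458737062402
```

```bash
python3 -m inch '[[[-0.015,0.008,0.02],0,1],[[-0.006,0,0.03],0,1],[[-0.006,0,0.03],0,1],[[-0.006,0,0.03],0,1],[[-0.005,0,0.03],0,1],[[-0.005,0,0.02],0,1],[[-0.004,0,0.015],0,1],[[-0.002,0,0.01],0,1],[[-0.002,0,0.01],0,1],[[0,0,0],0,1]]'; python3 arc.py 7 6
```

```text
t: 32.0
eef_pos: [436.5, -120.2, 90.6]
tcp_rot: [-3.14, 0.002, 0.13]
ft_force: [-9.1, -2.2, 11.2]
opening: 0.419
grip_force: 30.0
[np.float64(-0.004), 0, np.float64(0.031)] 
meas [ 436.4558612  -120.17085949   90.5578967 ] [-9.14614079 -2.17449141 11.22442755] x,z,r,theta -110.27602309643991 13.357896703701087 111.08210780460234 6.906672970299678
```

```bash
python3 - <<'E'
from h import *
s=shot("scene");t=shot("top")
a=s["pixels"][150:300,110:310][:,:,::-1];b=t["pixels"][180:330,320:520][:,:,::-1]
cv2.imwrite("pics/c7.png",cv2.resize(np.hstack([a,b]),None,fx=2,fy=2,interpolation=cv2.INTER_CUBIC))
E
```

```text
(no output)
```

View pics/c7.png

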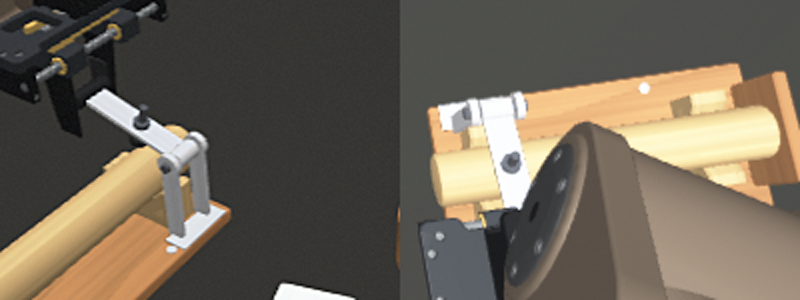

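The strap is over the pin near its foot, close to level, with the pin still against the end board. Now feeling for contact in small steps.

```bash
python3 -m inch '[[[-0.01,0.002,0],0,1],[[0,0,0],0,1],[[0,0,0.003],0,1],[[0,0,0.003],0,1],[[0,0,0.003],0,1],[[0,0,0],0,1],[[0,0,0],0,1],[[0,0,0],0,1],[[0,0,0],0,1],[[0,0,0],0,1]]'; python3 arc.py 7 6|tail -1
```

```text
t: 33.35
eef_pos: [436.3, -120.3, 90.1]
tcp_rot: [-3.14, 0.001, 0.13]
ft_force: [-7.0, 0.9, 10.0]
opening: 0.419
grip_force: 30.0
meas [ 436.34020432 -120.25402983   90.10005429] [-6.96175458  0.93476041 10.02661642] x,z,r,theta -110.40148576637925 12.900054292932495 111.15259538213513 6.664604032910009
```

```bash
python3 -m inch '[[[-0.02,0,0],0,1],[[0,0,0],0,1],[[0,0,0.003],0,1],[[0,0,0.003],0,1],[[0,0,0.003],0,1],[[0,0,0.003],0,1],[[0,0,0.003],0,1],[[0,0,0],0,1],[[0,0,0],0,1],[[0,0,0],0,1]]'; python3 arc.py 7 6|tail -1
```

```text
t: 34.6
eef_pos: [436.2, -120.3, 89.3]
tcp_rot: [-3.141, -0.001, 0.13]
ft_force: [-1.5, 6.3, 8.8]
opening: 0.419
grip_force: 30.0
meas [ 436.16192588 -120.34574382   89.34091039] [-1.54782498  6.25518682  8.79312104] x,z,r,theta -110.59014913459816 12.140910393987426 111.25458548216112 6.265009589862594
```

```bash
python3 -m inch '[[[-0.003,-0.006,0.003],0,1],[[0,0,0.003],0,1],[[0,0,0.003],0,1],[[0,0,0.003],0,1],[[0,0,0.003],0,1],[[0,0,0.003],0,1],[[0,0,0],0,1],[[0,0,0],0,1],[[0,0,0],0,1],[[0,0,0],0,1]]'
```

```text
t: 35.85
eef_pos: [435.9, -120.3, 88.3]
tcp_rot: [-3.141, -0.001, 0.13]
ft_force: [-2.5, 2.0, 9.0]
opening: 0.419
grip_force: 30.0
```

```bash
python3 -m inch '[[[-0.003,0,0.003],0,1],[[0,0,0.003],0,1],[[0,0,0.003],0,1],[[0,0,0.003],0,1],[[0,0,0.003],0,1],[[0,0,0],0,1],[[0,0,0],0,1],[[0,0,0],0,1],[[0,0,0],0,1],[[0,0,0],0,1]]'
```

```text
t: 37.1
eef_pos: [435.7, -120.4, 87.4]
tcp_rot: [-3.141, -0.0, 0.13]
ft_force: [-2.2, 1.8, 9.4]
opening: 0.415
grip_force: 30.0
```

```bash
python3 -m inch '[[[-0.002,0,0.003],0,1],[[0,0,0.003],0,1],[[0,0,0.003],0,1],[[0,0,0.003],0,1],[[0,0,0.003],0,1],[[0,0,0.003],0,1],[[0,0,0],0,1],[[0,0,0],0,1],[[0,0,0],0,1],[[0,0,0],0,1]]'
```

```text
t: 38.35
eef_pos: [435.4, -120.4, 86.3]
tcp_rot: [-3.141, -0.0, 0.13]
ft_force: [-3.4, 1.3, 9.2]
opening: 0.416
grip_force: 30.0
```

```bash
python3 -m inch '[[[-0.002,0,0.003],0,1],[[0,0,0.003],0,1],[[0,0,0.003],0,1],[[0,0,0.003],0,1],[[0,0,0.003],0,1],[[0,0,0],0,1],[[0,0,0],0,1],[[0,0,0],0,1],[[0,0,0],0,1],[[0,0,0],0,1]]'
```

```text
t: 39.6
eef_pos: [435.3, -120.4, 85.4]
tcp_rot: [-3.141, -0.0, 0.13]
ft_force: [-3.8, 0.9, 11.0]
opening: 0.416
grip_force: 30.0
```

```bash
python3 -m inch '[[[-0.01,0,0.003],0,1],[[0,0,0.003],0,1],[[0,0,0.003],0,1],[[0,0,0],0,1],[[0,0,0],0,1],[[0,0,0],0,1],[[0,0,0],0,1],[[0,0,0],0,1],[[0,0,0],0,1],[[0,0,0],0,1]]'; python3 arc.py 7 6|tail -1
```

```text
t: 40.85
eef_pos: [435.1, -120.5, 84.9]
tcp_rot: [-3.141, -0.001, 0.13]
ft_force: [-1.4, 2.4, 9.1]
opening: 0.417
grip_force: 30.0
meas [ 435.1348175  -120.45783396   84.9041851 ] [-1.39803432  2.41650274  9.05797235] x,z,r,theta -111.62312137874585 7.704185095471388 111.88867545162697 3.948271237228801
```

```bash
python3 -m inch '[[[-0.003,0,0.003],0,1],[[0,0,0.003],0,1],[[0,0,0.003],0,1],[[0,0,0.003],0,1],[[0,0,0.003],0,1],[[0,0,0.003],0,1],[[0,0,0],0,1],[[0,0,0],0,1],[[0,0,0],0,1],[[0,0,0],0,1]]'
```

```text
t: 42.1
eef_pos: [434.9, -120.5, 83.8]
tcp_rot: [-3.141, -0.001, 0.13]
ft_force: [-1.0, 2.2, 8.7]
opening: 0.418
grip_force: 30.0
```

```bash
python3 -m inch '[[[-0.003,0,0.003],0,1],[[0,0,0.003],0,1],[[0,0,0.003],0,1],[[0,0,0.003],0,1],[[0,0,0.003],0,1],[[0,0,0],0,1],[[0,0,0],0,1],[[0,0,0],0,1],[[0,0,0],0,1],[[0,0,0],0,1]]'
```

```text
t: 43.35
eef_pos: [434.7, -120.5, 82.9]
tcp_rot: [-3.141, -0.001, 0.13]
ft_force: [-1.4, 2.8, 9.6]
opening: 0.417
grip_force: 30.0
```

```bash
python3 -m inch '[[[-0.003,0,0.003],0,1],[[0,0,0.003],0,1],[[0,0,0.003],0,1],[[0,0,0.003],0,1],[[0,0,0.003],0,1],[[0,0,0.003],0,1],[[0,0,0],0,1],[[0,0,0],0,1],[[0,0,0],0,1],[[0,0,0],0,1]]'
```

```text
t: 44.6
eef_pos: [434.5, -120.5, 81.8]
tcp_rot: [-3.141, -0.001, 0.13]
ft_force: [-2.4, 1.9, 8.4]
opening: 0.42
grip_force: 30.0
```

```bash
python3 -m inch '[[[-0.003,0,0.003],0,1],[[0,0,0.003],0,1],[[0,0,0.003],0,1],[[0,0,0.003],0,1],[[0,0,0.003],0,1],[[0,0,0.003],0,1],[[0,0,0],0,1],[[0,0,0],0,1],[[0,0,0],0,1],[[0,0,0],0,1]]'
```

```text
t: 45.85
eef_pos: [434.3, -120.6, 80.7]
tcp_rot: [-3.141, -0.001, 0.13]
ft_force: [-2.0, 1.7, 9.3]
opening: 0.42
grip_force: 30.0
```

```bash
python3 -m inch '[[[-0.003,0,0.003],0,1],[[0,0,0.003],0,1],[[0,0,0.003],0,1],[[0,0,0.003],0,1],[[0,0,0.003],0,1],[[0,0,0.003],0,1],[[0,0,0],0,1],[[0,0,0],0,1],[[0,0,0],0,1],[[0,0,0],0,1]]'
```

```text
t: 47.1
eef_pos: [434.1, -120.6, 79.7]
tcp_rot: [-3.141, -0.001, 0.13]
ft_force: [-2.6, 2.3, 9.1]
opening: 0.419
grip_force: 30.0
```

```bash
python3 -m inch '[[[-0.002,0,0.003],0,1],[[0,0,0.003],0,1],[[0,0,0.003],0,1],[[0,0,0.003],0,1],[[0,0,0.003],0,1],[[0,0,0.003],0,1],[[0,0,0],0,1],[[0,0,0],0,1],[[0,0,0],0,1],[[0,0,0],0,1]]'
```

```text
t: 48.35
eef_pos: [433.8, -120.6, 78.5]
tcp_rot: [-3.141, -0.0, 0.13]
ft_force: [-2.8, 1.6, 8.8]
opening: 0.418
grip_force: 30.0
```

```bash
python3 -m inch '[[[-0.002,0,0.003],0,1],[[0,0,0.003],0,1],[[0,0,0.003],0,1],[[0,0,0.003],0,1],[[0,0,0.003],0,1],[[0,0,0.003],0,1],[[0,0,0],0,1],[[0,0,0],0,1],[[0,0,0],0,1],[[0,0,0],0,1]]'
```

```text
t: 49.6
eef_pos: [433.7, -120.6, 77.5]
tcp_rot: [-3.141, -0.0, 0.13]
ft_force: [-1.9, 1.1, 8.5]
opening: 0.419
grip_force: 30.0
```

```bash
python3 -m inch '[[[0,0,0.003],0,1],[[0,0,0.003],0,1],[[0,0,0.003],0,1],[[0,0,0.003],0,1],[[0,0,0.003],0,1],[[0,0,0.003],0,1],[[0,0,0],0,1],[[0,0,0],0,1],[[0,0,0],0,1],[[0,0,0],0,1]]'
```

```text
t: 50.85
eef_pos: [433.6, -120.6, 76.4]
tcp_rot: [-3.141, -0.0, 0.13]
ft_force: [-4.5, 0.4, 8.9]
opening: 0.417
grip_force: 30.0
```

```bash
python3 -m inch '[[[-0.008,0,0.003],0,1],[[0,0,0.003],0,1],[[0,0,0.003],0,1],[[0,0,0.003],0,1],[[0,0,0.003],0,1],[[0,0,0.003],0,1],[[0,0,0],0,1],[[0,0,0],0,1],[[0,0,0],0,1],[[0,0,0],0,1]]'
```

```text
t: 52.1
eef_pos: [433.4, -120.7, 75.3]
tcp_rot: [-3.141, -0.001, 0.13]
ft_force: [-1.9, 1.6, 8.6]
opening: 0.421
grip_force: 30.0
```

```bash
python3 -m inch '[[[-0.002,0,0.003],0,1],[[0,0,0.003],0,1],[[0,0,0.003],0,1],[[0,0,0.003],0,1],[[0,0,0.003],0,1],[[0,0,0.003],0,1],[[0,0,0],0,1],[[0,0,0],0,1],[[0,0,0],0,1],[[0,0,0],0,1]]'
```

```text
t: 53.35
eef_pos: [433.3, -120.7, 74.2]
tcp_rot: [-3.141, -0.001, 0.13]
ft_force: [-2.0, 0.9, 8.6]
opening: 0.418
grip_force: 30.0
```

```bash
python3 -m inch '[[[-0.002,0,0.003],0,1],[[0,0,0.003],0,1],[[0,0,0.003],0,1],[[0,0,0.003],0,1],[[0,0,0.003],0,1],[[0,0,0.003],0,1],[[0,0,0],0,1],[[0,0,0],0,1],[[0,0,0],0,1],[[0,0,0],0,1]]'
```

```text
t: 54.6
eef_pos: [433.1, -120.7, 73.2]
tcp_rot: [-3.141, -0.001, 0.13]
ft_force: [-1.9, 2.1, 9.6]
opening: 0.417
grip_force: 30.0
```

```bash
python3 -m inch '[[[-0.002,0,0.003],0,1],[[0,0,0.003],0,1],[[0,0,0.003],0,1],[[0,0,0.003],0,1],[[0,0,0.003],0,1],[[0,0,0.003],0,1],[[0,0,0],0,1],[[0,0,0],0,1],[[0,0,0],0,1],[[0,0,0],0,1]]'
```

```text
t: 55.85
eef_pos: [433.0, -120.7, 72.1]
tcp_rot: [-3.141, -0.001, 0.13]
ft_force: [-2.5, 1.7, 8.6]
opening: 0.419
grip_force: 30.0
```

```bash
python3 -m inch '[[[-0.002,0,0.003],0,1],[[0,0,0.003],0,1],[[0,0,0.003],0,1],[[0,0,0.003],0,1],[[0,0,0.003],0,1],[[0,0,0.003],0,1],[[0,0,0],0,1],[[0,0,0],0,1],[[0,0,0],0,1],[[0,0,0],0,1]]'
```

```text
t: 57.1
eef_pos: [432.9, -120.8, 71.0]
tcp_rot: [-3.141, -0.001, 0.13]
ft_force: [-1.7, 2.2, 8.8]
opening: 0.414
grip_force: 30.0
```

```bash
python3 -m inch '[[[-0.001,0,0.003],0,1],[[0,0,0.003],0,1],[[0,0,0.003],0,1],[[0,0,0.003],0,1],[[0,0,0.003],0,1],[[0,0,0.003],0,1],[[0,0,0],0,1],[[0,0,0],0,1],[[0,0,0],0,1],[[0,0,0],0,1]]'
```

```text
t: 58.35
eef_pos: [432.8, -120.7, 69.9]
tcp_rot: [-3.141, -0.0, 0.13]
ft_force: [-2.5, 1.6, 8.4]
opening: 0.415
grip_force: 30.0
```

```bash
python3 -m inch '[[[-0.001,0,0.003],0,1],[[0,0,0.003],0,1],[[0,0,0.003],0,1],[[0,0,0.003],0,1],[[0,0,0.003],0,1],[[0,0,0.003],0,1],[[0,0,0],0,1],[[0,0,0],0,1],[[0,0,0],0,1],[[0,0,0],0,1]]'
```

```text
t: 59.6
eef_pos: [432.7, -120.8, 68.8]
tcp_rot: [-3.141, -0.0, 0.13]
ft_force: [-3.0, 1.8, 8.2]
opening: 0.415
grip_force: 30.0
```

```bash
python3 -m inch '[[[-0.001,0,0.003],0,1],[[0,0,0.003],0,1],[[0,0,0.003],0,1],[[0,0,0.003],0,1],[[0,0,0.003],0,1],[[0,0,0.003],0,1],[[0,0,0],0,1],[[0,0,0],0,1],[[0,0,0],0,1],[[0,0,0],0,1]]'
```

```text
t: 60.85
eef_pos: [432.6, -120.8, 67.7]
tcp_rot: [-3.141, -0.0, 0.13]
ft_force: [-2.8, 1.9, 8.9]
opening: 0.421
grip_force: 30.0
```

```bash
python3 -m inch '[[[-0.001,0,0.003],0,1],[[0,0,0.003],0,1],[[0,0,0.003],0,1],[[0,0,0.003],0,1],[[0,0,0.003],0,1],[[0,0,0.003],0,1],[[0,0,0],0,1],[[0,0,0],0,1],[[0,0,0],0,1],[[0,0,0],0,1]]'
```

```text
t: 62.1
eef_pos: [432.5, -120.8, 66.6]
tcp_rot: [-3.141, -0.0, 0.13]
ft_force: [-3.5, 2.5, 8.2]
opening: 0.416
grip_force: 30.0
```

```bash
python3 - <<'E'
from h import *
s=shot("scene")
cv2.imwrite("pics/c8.png",cv2.resize(s["pixels"][180:270,140:240][:,:,::-1],None,fx=6,fy=6,interpolation=cv2.INTER_CUBIC))
E
```

```text
(no output)
```

View pics/c8.png

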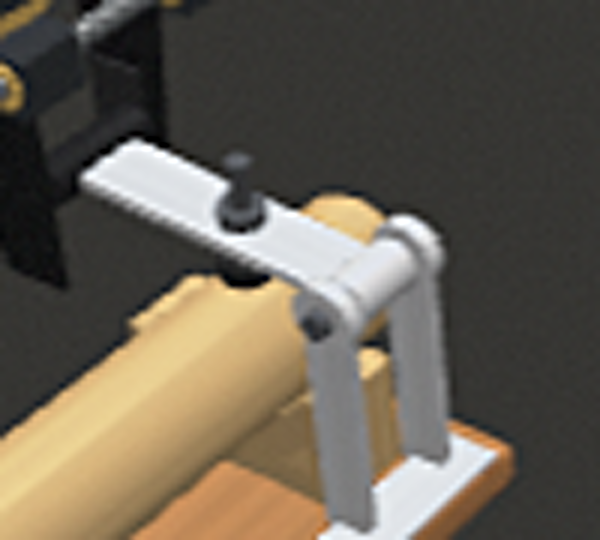

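The foot (crop (243,270)) is just above or at the pin's top, with the knob pinched at (95,150). Continuing by feel.

```bash
python3 -m inch '[[[-0.001,0,0.003],0,1],[[0,0,0.003],0,1],[[0,0,0.003],0,1],[[0,0,0.003],0,1],[[0,0,0.003],0,1],[[0,0,0.003],0,1],[[0,0,0],0,1],[[0,0,0],0,1],[[0,0,0],0,1]
,[[0,0,0],0,1]]'
```

```text
t: 63.4
eef_pos: [432.5, -120.8, 65.6]
tcp_rot: [-3.141, -0.0, 0.13]
ft_force: [-2.5, 2.0, 9.5]
opening: 0.412
grip_force: 30.0
```

```bash
python3 -m inch '[[[0,0,0.003],0,1],[[0,0,0.003],0,1],[[0,0,0.003],0,1],[[0,0,0.003],0,1],[[0,0,0],0,1],[[0,0,0],0,1],[[0,0,0],0,1],[[0,0,0],0,1],[[0,0,0],0,1],[[0,0,0],0,1]]'
```

```text
t: 64.65
eef_pos: [432.4, -120.8, 64.8]
tcp_rot: [-3.141, -0.0, 0.13]
ft_force: [-2.8, 1.5, 7.6]
opening: 0.416
grip_force: 30.0
```

```bash
python3 -m inch '[[[0,0,0.003],0,1],[[0,0,0.003],0,1],[[0,0,0.003],0,1],[[0,0,0.003],0,1],[[0,0,0.003],0,1],[[0,0,0],0,1],[[0,0,0],0,1],[[0,0,0],0,1],[[0,0,0],0,1],[[0,0,0],0,1]]'
```

```text
t: 65.9
eef_pos: [432.4, -120.8, 63.9]
tcp_rot: [-3.141, -0.0, 0.13]
ft_force: [-2.9, 2.0, 9.8]
opening: 0.418
grip_force: 30.0
```

```bash
python3 -m inch '[[[0,0,0.003],0,1],[[0,0,0.003],0,1],[[0,0,0.003],0,1],[[0,0,0.003],0,1],[[0,0,0.003],0,1],[[0,0,0],0,1],[[0,0,0],0,1],[[0,0,0],0,1],[[0,0,0],0,1],[[0,0,0],0,1]]'
```

```text
t: 67.15
eef_pos: [432.4, -120.8, 63.3]
tcp_rot: [-3.141, -0.0, 0.13]
ft_force: [-3.9, 1.5, 15.3]
opening: 0.415
grip_force: 30.0
```

Contact: 15.3 N and the knob has nearly stopped. Letting go and rising.

```bash
python3 -m inch '[[[0,0,0],0,-1],[[0,0,0],0,-1],[[0,0,0],0,-1],[[0,0,0],0,-1],[[0,0,0],0,-1],[[0,0,-0.15],0,-1],[[0,0,-0.4],0,-1],[[0,0,-0.5],0,-1],[[0,0,-0.4],0,-1],[[0,0,-0.1],0,-1]]'
python3 - <<'E'
from h import *
s=shot("scene")
cv2.imwrite("pics/c9.png",cv2.resize(s["pixels"][130:360,30:330][:,:,::-1],None,fx=2.5,fy=2.5,interpolation=cv2.INTER_CUBIC))
E
```

```text
t: 68.4
eef_pos: [432.9, -121.4, 157.1]
tcp_rot: [3.14, -0.002, 0.13]
ft_force: [0.1, -0.4, 0.1]
opening: 0.997
grip_force: 0.0
```

View pics/c9.png

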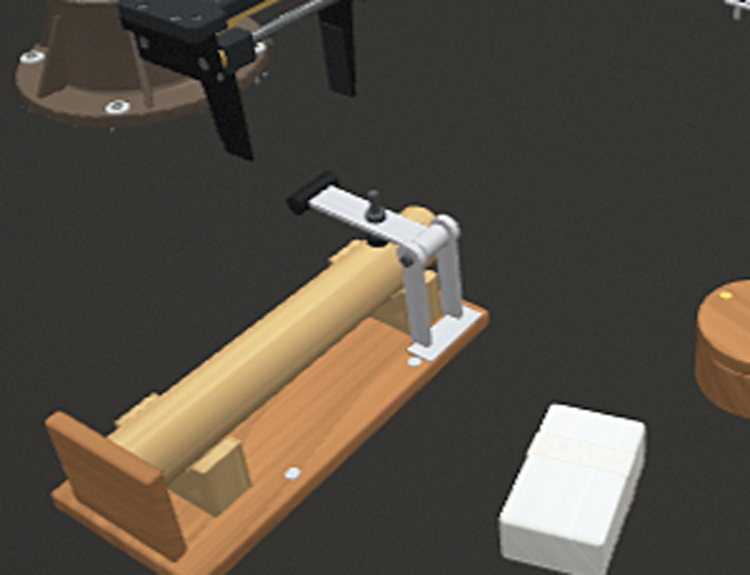

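The pin is against the end board, the strap is down with its foot on the pin (crop (375,238)), and the fingers are clear.

```bash
python3 -c "
from cell import env
print(env.job_done())"
```

```text
the job is handed in; nothing more can be done
None
```

The job is handed in at about 68.5 s of the 72 s allowed: the pin is in both V rests against the end board (about 13 N at contact), the strap's foot is on it after a final knob reading of 15.3 N, just above the 10 to 15 N range, and the robot is clear with the bowl, salt box and butter never touched; no verdict was returned.

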